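# Unlock the jigsaw rack and pull out the disc tray

## Robot

A 6-joint arm with a two-finger parallel gripper is mounted at the origin on the work surface. World frame = base frame: x ahead of the robot, y to its left, z up, the work surface at z = 0. Lengths are in mm, angles in degrees, forces in N, time in s.
With the tool pointing down it reaches from about 300 to 850 mm from the base axis. Payload 4.2 kg.
Tool frame: the origin (TCP) lies on the centre line of the jaws, within the pads' length; the fingertips stand 14 mm ahead of it and the grasp point (between the pads) lies 5 mm behind it; z points along the fingers, y is the line along which they close (so a half turn about z gives the same grasp; the last joint's range is limited). The gripper opens to 91 mm and grips with 3 to 60 N. Pads are 32 mm wide; open, the fingers measure 118 mm over their backs; the gripper's body (76 mm by 178 mm) begins 60 mm behind the grasp point.
Start: joints at [-74.313, 18.312, 89.639, -0, 72.044, -1.146], TCP at [166.518, -550.376, 227.976] pointing down, gripper open.
Joint ranges: [-177.97, 177.97], [-48.28, 115.42], [12.27, 149.76], [-77.06, 257.06], [2.81, 150.46], [-146.56, 146.56]. Speed limits (degrees/s): [147.25, 147.25, 180, 180, 180, 180].

## Interface

Orientations are given as [roll, pitch, yaw] about the fixed x, y, z axes, in that order (R = Rz(yaw) Ry(pitch) Rx(roll)).
In Python, from workcell import * gives the robot as it stands. The module is installed in compiled form; this text tells all that it offers.
- The arm moves only by the shell command python3 -m crank 'ROWS' [FORCE]. ROWS is JSON, a list of rows, each an object of numbers: "grip": the finger opening in m, from 0 to 0.0912; "x", "y", "z": the shift along the tool's x, y, z in m; "yaw": the turn about the tool's z in rad. In form: [{"grip": .., "x": .., "y": .., "z": .., "yaw": ..}, ...]. A call has exactly 5 rows; each row is the pose to reach, as a shift and turn from the pose commanded when the call began, along the tool's axes at that moment; what a row does not reach only later rows make up. A row lasts 1/12 s, in which the tool goes at most 41.7 mm and 7.16 degrees, less where a joint would pass 70% of its speed; a pose out of reach is approached as far as the arm can. A call with a gripper value outside its range is refused whole. The fingers move at their own pace and stop on an object; FORCE is the grip in N (left out, the last holds). Time passes only in rows, so rows that repeat a pose let the fingers close, or fill a call up. It gives the time, the measured TCP pose, the force, the opening and the grip force at its end, in the units of the state.
- state(): the state, without advancing time (a new reading comes with each control period).
- grab_frame(name): name is "scene" or "side" or "wrist"; returns the picture (384x512x3 uint8, red, green, blue); there is no depth.
- camera_model(name): a dict with "intrinsics" (3x3 intrinsics, pixels), "R" (3x3) and "t" (3): a world point X has camera coordinates R X + t. Camera axes: x right, y down, z forward; pixel columns grow to the right and rows downward; lengths in mm; the calibration is good to about 2 mm. A picture is of the moment at which its call begins: read the wrist's pose just before it. camera_model takes no time and is no camera call; for the wrist camera it gives the pose at the moment of the call.
- job_done(): hands the job in; it is judged then, once.
The state is a dict: "time_s": time; "qpos": joint angles; "qvel": joint speeds; "effort": joint torques, N m; "ee_pos": TCP position; "ee_rot": TCP orientation; "force": force on the tool from outside, world axes, zero at the start; "torque": the same for the moment, N m; "gripper_width": finger opening in mm; "gripper_force": force on a finger pad.
Only numpy, scipy, OpenCV 4.12 (cv2) and the standard library are available. Lean on these libraries where they do the work, as an engineer would, in place of code of your own. Each camera call takes 0.05 s, during which the arm holds its last target. There are 200 camera calls.

## Task

Unlock the puzzle rack on the chrome box: press the large round key fully down and let it up, then press the long bar key and let it up, never the small round key. Then pull the tray with the round disc on its front straight out to its stop and let go; its upright ear is the grip, and since the shelf board overhangs the ears, reach in tilted from the front and do not bang into the cubby. Leave the other trays and all the loose things where they are.

Things in the scene. Friction and masses are not known exactly. Their poses are not given: they have to be found in the camera images.
- rack: Fixed birch plywood cubby, 220 deep (x), 370 wide (y), 268 mm high. Origin: middle of its foot, on the table; its +x points away from the robot into the cubby: trays come out along its -x. Four slots along x, at y = -99, -33, 33, 99 mm, each hold one upright tray. Side walls inside at y = +-167 mm, from x = -70 mm back. Two boxes lie on its top board.
- board_edge (a point): Middle of the lower front edge of the cubby's 18 mm top board: 250 mm above the table, at the rack's x = -88 mm. The board overhangs the space just behind the grip ears, so a gripper pointing straight down at an ear strikes it: tilt the tool 30 to 45 degrees to reach in from the front (fingers pointing down and towards the rack's +x).
- ear_disc (a point): Grip ear of the tray to pull. Trays are upright light wooden panels 200 mm long (x), 12 thick (y), upper edge 135 mm above the table; at the front end an ear 30 mm long (x), 12 thick (y) rises to 175 mm. Point: middle of the ear's length, 15 mm below its top, at the rack's x = -100 mm when home. Axes as the rack's. Ears in neighbouring slots have 54 mm clear between them.
- badge_disc (a point): Middle of the round dark wooden disc that only the tray to pull has: 46 mm across, 12 mm thick, lying level, 75 mm above the table, on the tray's front edge and reaching 48 mm forward of it; 40 mm in front of the ear's middle.
- tray_disc (a joint): How far the tray with the disc is pulled out (m): 0 home, 0.110 at its stop. It starts 0 to 0.015 out, in any of the four slots. Slides with about 2 N of friction and stays where it is left.
- ear_bar (a point): Grip ear of the tray with a short dark bar (54 mm) across its front edge, without other badge. Point: middle of its grip ear, 160 mm above the table, see ear_disc.
- ear_fork (a point): Grip ear of the tray with a dark two-pronged fork badge (50 mm wide) on its front edge. Point: middle of its grip ear, 160 mm above the table, see ear_disc.
- ear_stick (a point): Grip ear of the tray with one straight dark stick (48 mm long, 12 mm wide) pointing forward from its front edge. Point: middle of its grip ear, 160 mm above the table, see ear_disc.
- keybox: Fixed chrome storage box, 124 (x) by 194 (y) by 70 mm high, with three chrome spring keys in a row along its y, 60 mm apart in any order, on its top. Origin: middle of its underside; keys lie at x = 0.
- top_large (a point): Middle of the top face of the large round key, 44 mm across; 88 mm above the table when up. Pressed straight down.
- key_large (a joint): Travel of the large round key (m): 0 up, 0.006 fully down; the spring needs 5 N fully down and returns it. It counts as pressed beyond 0.004.
- top_bar (a point): Middle of the top face of the bar key, 54 mm (box's x) by 16 mm (y), 88 mm above the table when up.
- key_bar (a joint): Travel of the bar key (m), as for the large key.
- top_small (a point): Middle of the top face of the small round key, 22 mm across, 88 mm above the table; not to be pressed.
- key_small (a joint): Travel of the small round key (m), as for the large key.
- coaster: Loose basalt-grey ceramic tile coaster, 100 x 100 x 8 mm, flat in front of the rack. Origin: middle of its underside (so for all that follow).
- toy: Loose pink silicone suction toy, 60 mm across, 62 mm high.
- piece: Loose wooden jigsaw piece, about 95 x 80 x 12 mm, lying flat.
- mug: Loose white mug, 80 mm across, 90 mm high.
- jar: Loose closed jar, 70 mm across, 100 mm high.
- puzzlebox: Loose cardboard puzzle box, 130 x 100 x 50 mm.
- block: Loose wooden building block, 90 x 45 x 45 mm.

How it is judged:
By the outcome, as a careful person would: the job done as asked, in the order asked, and still so for the second after the job is handed in, with the robot touching nothing.
It also fails if it takes over 48 s, if anything falls off the work surface, if the arm or the gripper's body presses on something with over 40 N, if the wrist force passes 120 N, or if a joint passes its speed limit or range.

## Working session

There is one attempt and no reset: what is moved stays moved. The work goes in short steps, Python scripts to look and compute and a shell command to move; the robot and the scene stay as the last step left them, time stands still between calls to the robot, and variables do not carry over. Pictures are saved under pics/ and viewed, at most 10 in all, crops included, and the job is handed in when it is done.

```bash
mkdir -p pics
python3 - <<'E'
from workcell import *
import cv2,numpy as np
s=state();print(s['ee_pos'],s['ee_rot'],s['time_s'])
for n in("scene","side"):
    im=grab_frame(n);cv2.imwrite(f"pics/{n}0.png",cv2.resize(im[:,:,::-1],(800,600),interpolation=cv2.INTER_CUBIC))
    m=camera_model(n);print(n,m['intrinsics'],-m['R'].T@m['t'])
E
```

```text
[ 166.37762067 -549.90182886  227.12474251] [-1.79899150e+02  3.69738798e-04  1.68339460e+01] 0.0
scene [[362.83028964   0.         257.68249345]
 [  0.         362.83028964 185.51230091]
 [  0.           0.           1.        ]] [ 731.98916522 -825.07936701  997.48447641]
side [[497.8808327    0.         253.62764816]
 [  0.         497.8808327  192.52830735]
 [  0.           0.           1.        ]] [ 485.75295402 1074.29819834 1173.39827859]
```

View pics/scene0.png

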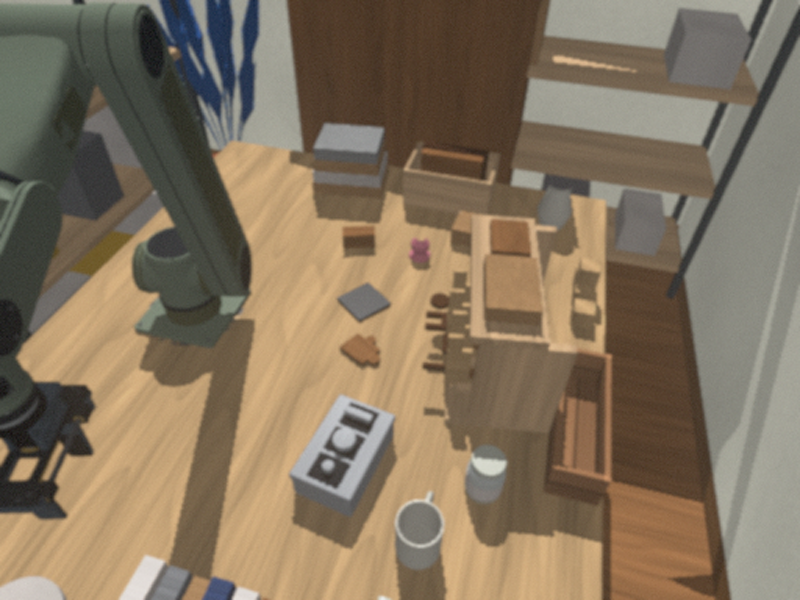

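View pics/side0.png

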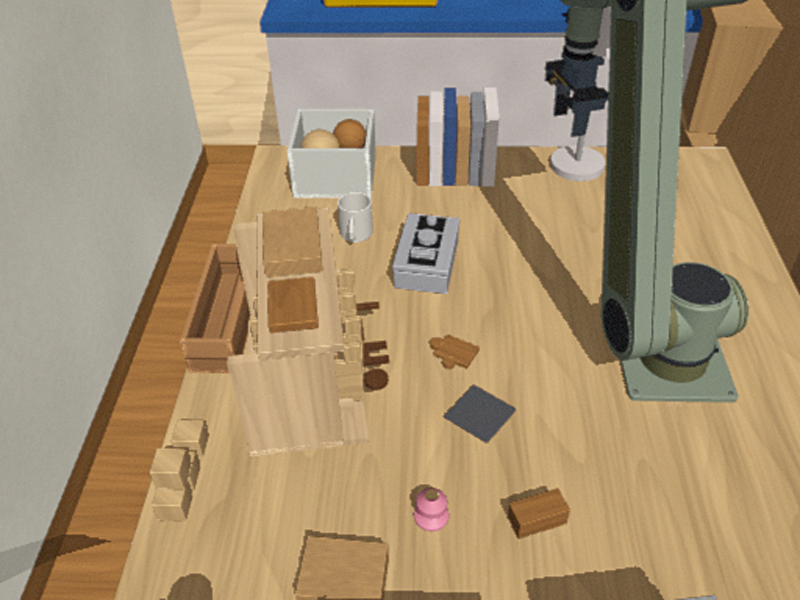

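The scene view shows the keybox with the bar key at (358,412), the large key at (345,440) and the small one at (328,466). The disc badge is at (440,300), in the far +y slot, and the side view shows it at (375,380). I'll zoom in for precision.

Run:
```python
from workcell import *
import cv2,numpy as np
a=cv2.resize(grab_frame("scene")[120:330,180:380][:,:,::-1],None,fx=2.85,fy=2.85,interpolation=cv2.INTER_CUBIC)
b=cv2.resize(grab_frame("side")[120:300,140:310][:,:,::-1],None,fx=3.3,fy=3.3,interpolation=cv2.INTER_CUBIC)
cv2.imwrite("pics/a.png",a);cv2.imwrite("pics/b.png",b);print(a.shape,b.shape)
```

```text
(598, 570, 3) (594, 561, 3)
```

View pics/a.png

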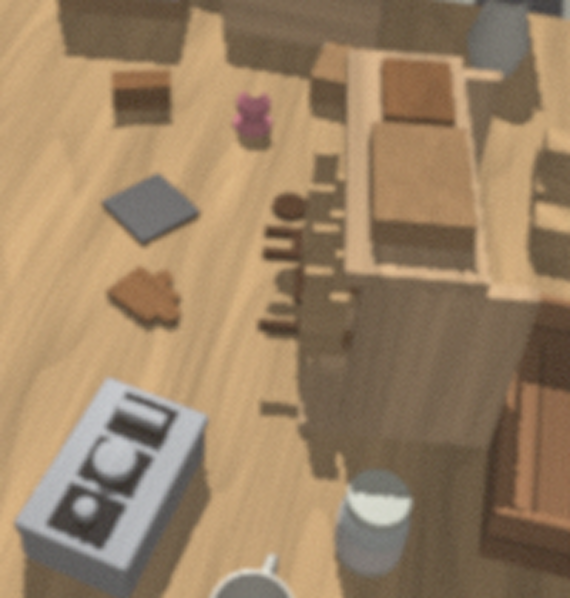

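View pics/b.png

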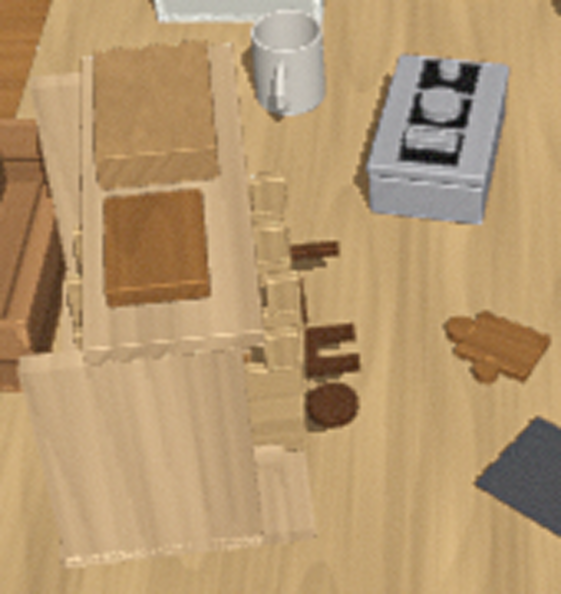

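```bash
cat > h.py <<'E'
from workcell import *
import cv2,numpy as np
M={n:camera_model(n) for n in("scene","side")}
def px(k,p): return ("scene",180+p[0]/2.85-.3,120+p[1]/2.85-.3) if k=='a' else ("side",140+p[0]/3.3-.3,120+p[1]/3.3-.3)
def ray(k,p):
    n,u,v=px(k,p);m=M[n];C=-m['R'].T@m['t'];return C,m['R'].T@np.linalg.solve(m['intrinsics'],[u,v,1])
def at(k,p,z): C,d=ray(k,p);return (C+d*(z-C[2])/d[2]).round(1)
def proj(k,X):
    m=M['scene' if k=='a' else 'side'];q=m['intrinsics']@(m['R']@np.array(X)+m['t']);q=q[:2]/q[2]
    return ((q-[180,120]+.3)*2.85 if k=='a' else (q-[140,120]+.3)*3.3).round(0)
E
python3 - <<'E'
from h import *
for n,p,z in[('large',(117,459),88),('bar',(143,418),88),('small',(86,509),88),('disc',(289,206),81),('c+',(349,49),268),('c-',(346,272),268),('box1',(110,378),70),('box2',(207,418),70),('box3',(124,568),70),('box4',(18,520),70)]:print('a',n,at('a',p,z))
for n,p,z in[('large',(439,105),88),('bar',(431,144),88),('small',(450,68),88),('disc',(331,404),81),('c+',(262,335),268),('c-',(233,43),268),('box',(400,56),70),('box',(509,65),70),('box',(484,186),70),('box',(370,176),70)]:print('b',n,at('b',p,z))
E
```

```text
a large [ 497.9 -293.5   88. ]
a bar [ 507.6 -240.    88. ]
a small [ 487.6 -353.8   88. ]
a disc [583.8 120.7  81. ]
a c+ [624.8 217.  268. ]
a c- [ 686.  -145.7  268. ]
a box1 [ 452. -189.   70.]
a box2 [ 568.3 -209.7   70. ]
a box3 [ 538.7 -392.1   70. ]
a box4 [ 423.3 -373.6   70. ]
b large [ 494.  -280.4   88. ]
b bar [ 501.5 -216.6   88. ]
b small [ 482.8 -344.3   88. ]
b disc [584.1 129.7  81. ]
b c+ [623.6 223.8 268. ]
b c- [ 683.4 -144.3  268. ]
b box [ 538.3 -388.9   70. ]
b box [ 418. -374.   70.]
b box [ 447.3 -172.9   70. ]
b box [ 563.2 -186.5   70. ]
```

```bash
cat >> h.py <<'E'
from scipy.spatial.transform import Rotation as Ro
def tool(s=None):
    s=s or state();return np.array(s['ee_pos']),Ro.from_euler('xyz',s['ee_rot'],degrees=True).as_matrix()
def to(X,yaw=None):
    p,R=tool();print('at',p.round(1),'shift mm',(R.T@(np.array(X)-p)).round(1), 'yaw rad',None if yaw is None else round(-np.radians(yaw-state()['ee_rot'][2]),3))
E
python3 -c "
from h import *
to([495,-287,227],-8.7);p,R=tool();m=camera_model('wrist');print('cam in tool',R.T@(-m['R'].T@m['t']-p), 'dir',R.T@m['R'].T)"
python3 -m crank '[{"grip":0,"x":0.03,"y":-0.012,"z":0,"yaw":0.04},{"grip":0,"x":0.067,"y":-0.027,"z":0,"yaw":0.09},{"grip":0,"x":0.105,"y":-0.042,"z":0,"yaw":0.14},{"grip":0,"x":0.142,"y":-0.057,"z":0,"yaw":0.19},{"grip":0,"x":0.18,"y":-0.072,"z":0,"yaw":0.24}]' 20
```

```text
at [ 166.5 -550.1  227.5] shift mm [ 390.7 -156.7    0.6] yaw rad 0.446
cam in tool [  69.60581504   -0.69436617 -156.59279481] dir [[ 1.64990365e-05 -9.67837999e-01 -2.51574258e-01]
 [ 9.99999988e-01 -2.35056023e-05  1.56012192e-04]
 [-1.56907932e-04 -2.51574257e-01  9.67837987e-01]]
time_s: 0.62
ee_pos: [318.8, -428.0, 227.9]
ee_rot: [-180.0, 0.0, 2.9]
force: [0.9, -1.5, 0.2]
gripper_width: 61.2
gripper_force: 0.0
```

```bash
python3 -c "
from h import *
to([455,-280,230],-8.7)"
```

```text
at [ 318.8 -428.   227.9] shift mm [ 143.5 -140.9   -2.1] yaw rad 0.202
```

```bash
python3 -m crank '[{"grip":0,"x":0.028,"y":-0.028,"z":0,"yaw":0.04},{"grip":0,"x":0.057,"y":-0.056,"z":0,"yaw":0.08},{"grip":0,"x":0.086,"y":-0.084,"z":0,"yaw":0.12},{"grip":0,"x":0.115,"y":-0.113,"z":0,"yaw":0.16},{"grip":0,"x":0.143,"y":-0.141,"z":0,"yaw":0.2}]'
python3 - <<'E'
from h import *
import time
m=camera_model('wrist');im=grab_frame('wrist');np.savez('w1.npz',R=m['R'],t=m['t'],K=m['intrinsics'])
to([455,-280,230],-8.7)
cv2.imwrite('pics/w1.png',cv2.resize(im[:,:,::-1],(768,576)))
E
```

```text
time_s: 1.03
ee_pos: [454.2, -279.0, 227.9]
ee_rot: [180.0, -0.0, -8.5]
force: [0.0, -0.7, 0.9]
gripper_width: 27.4
gripper_force: 0.0
at [ 458.7 -273.9  227.9] shift mm [-2.8  6.5 -2.2] yaw rad 0.007
```

View pics/w1.png

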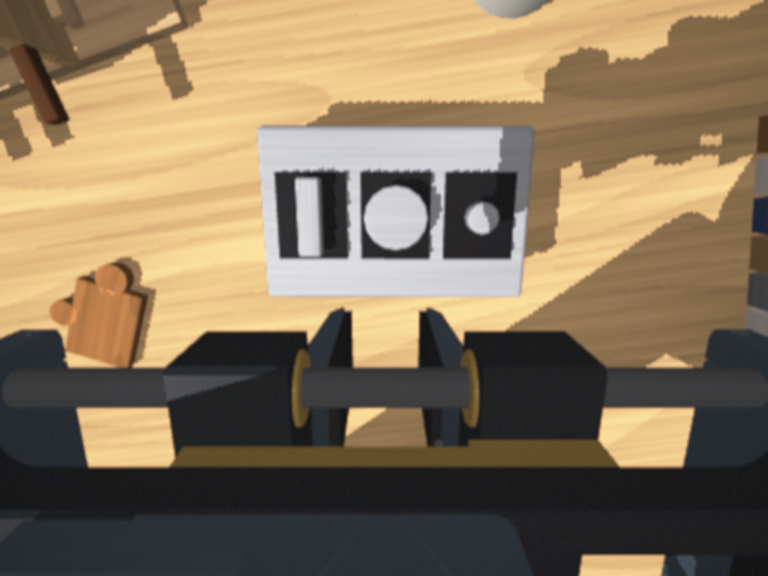

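The wrist view shows the bar key at (310,216), the large key at (396,218) and the small one at (482,218). The tool is square to the box.

Run:
```python
from h import *
d=np.load('w1.npz');C=-d['R'].T@d['t']
def f(u,v,z):
    r=d['R'].T@np.linalg.solve(d['K'],[u/1.5-.17,v/1.5-.17,1]);return (C+r*(z-C[2])/r[2]).round(1)
for n,u,v,z in[('L',396,218,88),('B',310,216,88),('S',482,218,88),('c',259,126,70),('c',533,126,70),('c',521,296,70),('c',270,296,70)]:print(n,f(u,v,z))
L=f(396,218,88);to([L[0],L[1],112],-8.6)
```

```text
L [ 493.4 -292.2   88. ]
B [ 503.4 -234.5   88. ]
S [ 484.7 -350.3   88. ]
c [ 567.6 -208.2   70. ]
c [ 539.8 -394.4   70. ]
c [ 419.5 -377.9   70. ]
c [ 447.6 -189.7   70. ]
at [ 458.7 -273.9  227.9] shift mm [ 36.5  13.7 115.9] yaw rad 0.005
```

```bash
python3 -m crank '[{"grip":0,"x":0.018,"y":0.008,"z":0.02,"yaw":0},{"grip":0,"x":0.036,"y":0.015,"z":0.045,"yaw":0},{"grip":0,"x":0.036,"y":0.015,"z":0.075,"yaw":0},{"grip":0,"x":0.036,"y":0.015,"z":0.1,"yaw":0},{"grip":0,"x":0.036,"y":0.015,"z":0.112,"yaw":0}]'
python3 -c "
from h import *
grab_frame('side');to([494,-291,100])"
```

```text
time_s: 1.5
ee_pos: [484.9, -299.9, 112.2]
ee_rot: [-179.9, 0.3, -8.3]
force: [0.5, -0.5, 0.2]
gripper_width: 0.1
gripper_force: 0.0
at [ 484.1 -299.5  111. ] shift mm [ 8.7 -9.8 11. ] yaw rad None
```

```bash
python3 -m crank '[{"grip":0,"x":0.009,"y":-0.01,"z":0,"yaw":0},{"grip":0,"x":0.009,"y":-0.01,"z":0,"yaw":0},{"grip":0,"x":0.009,"y":-0.01,"z":0.006,"yaw":0},{"grip":0,"x":0.009,"y":-0.01,"z":0.01,"yaw":0},{"grip":0,"x":0.009,"y":-0.01,"z":0.013,"yaw":0}]'
python3 -c "
from h import *
to([494,-291,95.5])"
```

```text
time_s: 1.97
ee_pos: [497.1, -292.4, 103.2]
ee_rot: [180.0, -0.0, -8.4]
force: [0.8, 0.7, -1.1]
gripper_width: 0.7
gripper_force: 0.0
at [ 497.1 -292.4  103.2] shift mm [-3.3 -0.9  7.7] yaw rad None
```

```bash
python3 -m crank '[{"grip":0,"x":0,"y":0,"z":0.001,"yaw":0},{"grip":0,"x":0,"y":0,"z":0.002,"yaw":0},{"grip":0,"x":0,"y":0,"z":0.003,"yaw":0},{"grip":0,"x":0,"y":0,"z":0.0035,"yaw":0},{"grip":0,"x":0,"y":0,"z":0.0035,"yaw":0}]'
```

```text
time_s: 2.38
ee_pos: [496.8, -292.4, 99.6]
ee_rot: [180.0, 0.0, -8.4]
force: [-1.3, 0.4, 1.6]
gripper_width: 0.3
gripper_force: 1.0
```

```bash
python3 -m crank '[{"grip":0,"x":0,"y":0,"z":0.0015,"yaw":0},{"grip":0,"x":0,"y":0,"z":0.003,"yaw":0},{"grip":0,"x":0,"y":0,"z":0.004,"yaw":0},{"grip":0,"x":0,"y":0,"z":0.005,"yaw":0},{"grip":0,"x":0,"y":0,"z":0.005,"yaw":0}]'
```

```text
time_s: 2.8
ee_pos: [496.9, -292.5, 96.2]
ee_rot: [180.0, -0.0, -8.4]
force: [-4.3, 2.5, 13.6]
gripper_width: 0.5
gripper_force: 6.5
```

```bash
python3 -c "
from h import *
to([503,-233,104])"; python3 -m crank '[{"grip":0,"x":0,"y":0,"z":-0.012,"yaw":0},{"grip":0,"x":0,"y":0,"z":-0.022,"yaw":0},{"grip":0,"x":-0.001,"y":-0.02,"z":-0.022,"yaw":0},{"grip":0,"x":-0.002,"y":-0.042,"z":-0.022,"yaw":0},{"grip":0,"x":-0.003,"y":-0.06,"z":-0.022,"yaw":0}]'
python3 - <<'E'
from h import *
s=grab_frame('side')
to([503,-233,100])
E
```

```text
at [ 496.9 -292.5   96.2] shift mm [ -2.7 -59.7  -7.8] yaw rad None
time_s: 3.22
ee_pos: [503.0, -231.8, 116.7]
ee_rot: [-180.0, -0.1, -8.4]
force: [-0.4, 0.6, 1.0]
gripper_width: 0.3
gripper_force: 0.0
at [ 502.7 -228.8  116.5] shift mm [ 0.9  4.1 16.5] yaw rad None
```

```bash
python3 -m crank '[{"grip":0,"x":0,"y":0,"z":0,"yaw":0},{"grip":0,"x":0,"y":0,"z":0.004,"yaw":0},{"grip":0,"x":0,"y":0,"z":0.009,"yaw":0},{"grip":0,"x":0,"y":0,"z":0.013,"yaw":0},{"grip":0,"x":0,"y":0,"z":0.015,"yaw":0}]'
```

```text
time_s: 3.68
ee_pos: [502.3, -233.2, 100.5]
ee_rot: [-180.0, 0.1, -8.4]
force: [-1.0, -0.2, 1.7]
gripper_width: 0.3
gripper_force: 0.6
```

```bash
python3 -m crank '[{"grip":0,"x":0,"y":0,"z":0.002,"yaw":0},{"grip":0,"x":0,"y":0,"z":0.004,"yaw":0},{"grip":0,"x":0,"y":0,"z":0.006,"yaw":0},{"grip":0,"x":0,"y":0,"z":0.007,"yaw":0},{"grip":0,"x":0,"y":0,"z":0.007,"yaw":0}]'
```

```text
time_s: 4.1
ee_pos: [502.4, -233.2, 96.2]
ee_rot: [179.9, -0.0, -8.4]
force: [-5.8, -1.6, 14.3]
gripper_width: 0.5
gripper_force: 6.5
```

Both keys bottomed at about 14 N. I'll lift clear, then check in free air how the arm behaves at the edge of its reach, since I need a tilt.

```bash
python3 -m crank '[{"grip":0,"x":0,"y":0,"z":-0.02,"yaw":0},{"grip":0,"x":0,"y":0,"z":-0.06,"yaw":0},{"grip":0,"x":0,"y":0,"z":-0.1,"yaw":0},{"grip":0,"x":0,"y":0,"z":-0.14,"yaw":0},{"grip":0,"x":0,"y":0,"z":-0.18,"yaw":0}]'
python3 -m crank '[{"grip":0.03,"x":0.02,"y":0,"z":-0.035,"yaw":0},{"grip":0.03,"x":0.04,"y":0,"z":-0.07,"yaw":0},{"grip":0.03,"x":0.06,"y":0,"z":-0.105,"yaw":0},{"grip":0.03,"x":0.08,"y":0,"z":-0.14,"yaw":0},{"grip":0.03,"x":0.1,"y":0,"z":-0.17,"yaw":0}]'
python3 -m crank '[{"grip":0.03,"x":0.04,"y":0,"z":0,"yaw":0},{"grip":0.03,"x":0.08,"y":0,"z":0,"yaw":0},{"grip":0.03,"x":0.12,"y":0,"z":0,"yaw":0},{"grip":0.03,"x":0.16,"y":0,"z":0,"yaw":0},{"grip":0.03,"x":0.2,"y":0,"z":0,"yaw":0}]'
python3 -c "
from workcell import *
print(state()['qpos'])"
```

```text
time_s: 4.52
ee_pos: [502.6, -232.3, 276.2]
ee_rot: [-180.0, -0.0, -8.4]
force: [0.8, 0.1, -1.2]
gripper_width: 0.3
gripper_force: 0.0
time_s: 4.93
ee_pos: [602.3, -246.9, 447.2]
ee_rot: [180.0, -0.2, -8.4]
force: [0.7, -0.5, -0.0]
gripper_width: 29.2
gripper_force: 0.0
time_s: 5.35
ee_pos: [761.5, -264.7, 407.0]
ee_rot: [-179.9, 0.3, -8.3]
force: [-1.5, 0.5, -3.5]
gripper_width: 29.7
gripper_force: 0.0
[-2.00057980e+01  4.70486712e+01  1.31945223e+01  5.50467125e-02
  1.20043433e+02  7.83652311e+01]
```

The arm keeps its orientation at the limit and gives up position instead, so this interface can't command a tilt. I'll use a vertical tool that grips only the ear's front edge, with the body staying in front of the board, and regrip deeper once the tray is partly out. Next I'll go to the rack front and look.

```bash
python3 -c "
from h import *
to([528,117,400],9.4)"
```

```text
at [ 761.5 -264.7  407. ] shift mm [-286.3 -343.8    9. ] yaw rad -0.31
```

```bash
python3 -m crank '[{"grip":0.03,"x":-0.02,"y":-0.024,"z":0,"yaw":-0.02},{"grip":0.03,"x":-0.045,"y":-0.054,"z":0,"yaw":-0.05},{"grip":0.03,"x":-0.07,"y":-0.084,"z":0,"yaw":-0.08},{"grip":0.03,"x":-0.095,"y":-0.114,"z":0,"yaw":-0.11},{"grip":0.03,"x":-0.12,"y":-0.144,"z":0,"yaw":-0.14}]'
python3 -c "
from h import *
to([528,117,400],9.4)"
```

```text
time_s: 5.77
ee_pos: [661.0, -103.4, 418.8]
ee_rot: [179.6, -1.2, -0.3]
force: [1.7, 0.5, 0.8]
gripper_width: 29.8
gripper_force: 0.0
at [ 661.  -103.4  418.8] shift mm [-134.4 -219.9   14.4] yaw rad -0.169
```

```bash
python3 -m crank '[{"grip":0.03,"x":-0.02,"y":-0.03,"z":0.02,"yaw":-0.03},{"grip":0.03,"x":-0.04,"y":-0.06,"z":0.04,"yaw":-0.06},{"grip":0.03,"x":-0.06,"y":-0.09,"z":0.06,"yaw":-0.09},{"grip":0.03,"x":-0.08,"y":-0.12,"z":0.07,"yaw":-0.12},{"grip":0.03,"x":-0.1,"y":-0.15,"z":0.08,"yaw":-0.15}]'
python3 -c "
from h import *
to([528,117,260],9.4)"
```

```text
time_s: 6.18
ee_pos: [563.3, 46.3, 334.6]
ee_rot: [179.4, -1.1, 8.3]
force: [0.7, 0.3, 0.5]
gripper_width: 30.2
gripper_force: 0.0
at [563.3  46.3 334.6] shift mm [-26.2 -75.8  73.4] yaw rad -0.019
```

```bash
python3 -m crank '[{"grip":0.03,"x":-0.008,"y":-0.025,"z":0.024,"yaw":-0.01},{"grip":0.03,"x":-0.016,"y":-0.05,"z":0.048,"yaw":-0.02},{"grip":0.03,"x":-0.026,"y":-0.076,"z":0.073,"yaw":-0.02},{"grip":0.03,"x":-0.026,"y":-0.076,"z":0.073,"yaw":-0.02},{"grip":0.03,"x":-0.026,"y":-0.076,"z":0.073,"yaw":-0.02}]'
python3 - <<'E'
from h import *
for _ in range(3): grab_frame('side')
m=camera_model('wrist');im=grab_frame('wrist');np.savez('w2.npz',R=m['R'],t=m['t'],K=m['intrinsics'])
to([528,117,260],9.4);s=state();print(s['ee_rot'],s['qpos'])
cv2.imwrite('pics/w2.png',cv2.resize(im[:,:,::-1],(768,576)))
E
```

```text
time_s: 6.6
ee_pos: [528.7, 116.7, 260.3]
ee_rot: [179.4, -1.0, 9.5]
force: [0.5, -0.3, 0.5]
gripper_width: 30.4
gripper_force: 0.0
at [531.3 115.3 263. ] shift mm [-3.  -2.3  2.9] yaw rad -0.001
[179.35797608  -1.33120416   9.32663803] [11.43921083 13.63696612 91.1539034  -0.71883749 73.90369382 92.31146518]
```

View pics/w2.png

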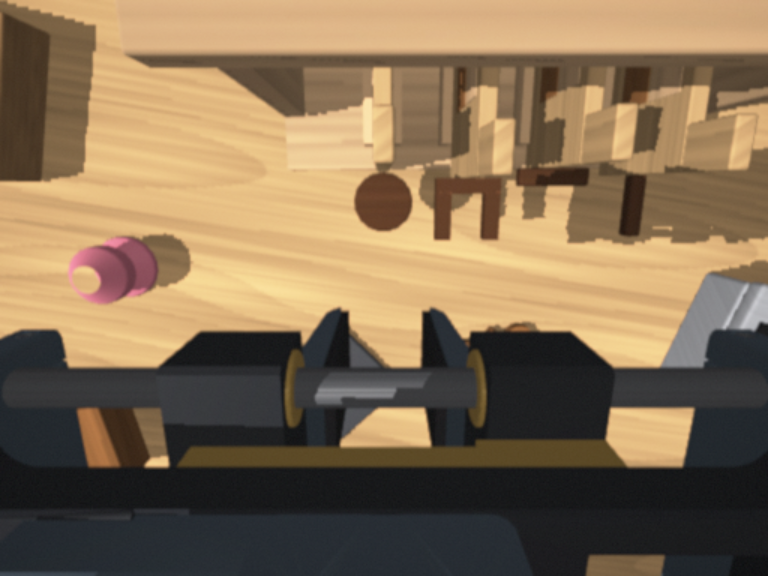

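```bash
cat >> h.py <<'E'
def wf(f,u,v,z):
    d=np.load(f);C=-d['R'].T@d['t'];r=d['R'].T@np.linalg.solve(d['K'],[u/1.5-.17,v/1.5-.17,1]);return C+r*(z-C[2])/r[2]
yaw=np.radians(9.4);E=np.array([np.cos(yaw),np.sin(yaw)]);N=np.array([-E[1],E[0]])
O=np.array([741.3,52.1])
def rk(X): d=np.array(X)[:2]-O;return np.round([d@E,d@N],1)
E
python3 - <<'E'
from h import *
for n,u,v,z in[('ear front top',374,105,175),('ear front top',392,105,175),('disc',384,201,81),('board L up',122,53,268),('board L low',148,67,250),('board R low',760,67,250),('board R up',760,52,268),('board low mid',384,67,250),('stick ear',745,115,175),('bar ear',625,105,175),('fork ear',503,120,175)]:
    X=wf('w2.npz',u,v,z);print(n,X.round(1),rk(X))
E
python3 -c "
from h import *
im=cv2.imread('pics/w2.png')[0:260,320:580];cv2.imwrite('pics/w2c.png',cv2.resize(im,None,fx=2.2,fy=2.2))"
```

```text
ear front top [636.5 138.3 175. ] [-89.4 102.1]
ear front top [638.  128.8 175. ] [-89.4  92.5]
disc [584.6 123.5  81. ] [-142.9   96. ]
board L up [623.3 216.9 268. ] [-89.5 181.9]
board L low [623.4 218.  250. ] [-89.2 182.9]
board R low [660.3  -2.6 250. ] [-88.9 -40.7]
board R up [657.8  12.8 268. ] [-88.8 -25.1]
board low mid [637.5 133.7 250. ] [-89.1  97.5]
stick ear [664.4 -60.5 175. ] [-94.2 -98.6]
bar ear [658.6   5.4 175. ] [-89.2 -32.6]
fork ear [640.4  68.5 175. ] [-96.9  32.6]
```

View pics/w2c.png

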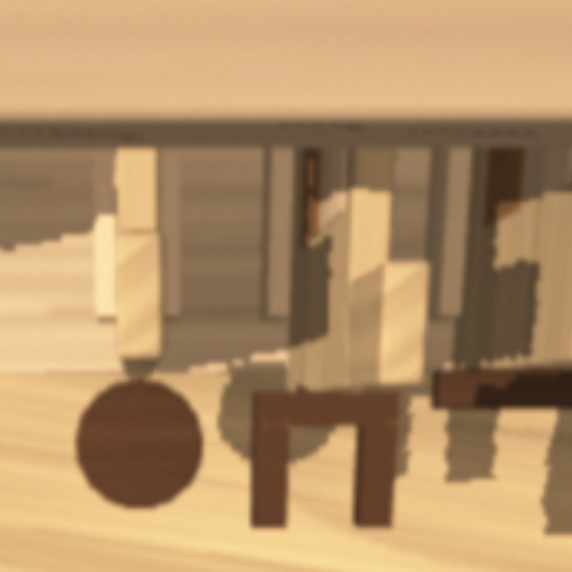

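The disc tray's ear top shows in front of the board edge, roughly at rack x -118 to -89, y ≈ 97. The disc is at (384,201). I'll flip the tool by half a turn so the camera faces away from the rack.

```bash
python3 -c "
from h import *
for v in(104,105,162,163):print(v,rk(wf('w2.npz',384,v,175)))"
python3 -m crank '[{"grip":0.03,"x":-0.01,"y":0,"z":0,"yaw":-0.12},{"grip":0.03,"x":-0.02,"y":0,"z":0,"yaw":-0.24},{"grip":0.03,"x":-0.03,"y":0,"z":0,"yaw":-0.36},{"grip":0.03,"x":-0.03,"y":0,"z":0,"yaw":-0.48},{"grip":0.03,"x":-0.03,"y":0,"z":0,"yaw":-0.6}]'
for i in 1; do :; done
python3 -m crank '[{"grip":0.03,"x":0,"y":0,"z":0,"yaw":-0.12},{"grip":0.03,"x":0,"y":0,"z":0,"yaw":-0.24},{"grip":0.03,"x":0,"y":0,"z":0,"yaw":-0.36},{"grip":0.03,"x":0,"y":0,"z":0,"yaw":-0.48},{"grip":0.03,"x":0,"y":0,"z":0,"yaw":-0.6}]'
python3 -m crank '[{"grip":0.03,"x":0,"y":0,"z":0,"yaw":-0.12},{"grip":0.03,"x":0,"y":0,"z":0,"yaw":-0.24},{"grip":0.03,"x":0,"y":0,"z":0,"yaw":-0.36},{"grip":0.03,"x":0,"y":0,"z":0,"yaw":-0.48},{"grip":0.03,"x":0,"y":0,"z":0,"yaw":-0.6}]'
python3 -m crank '[{"grip":0.03,"x":0,"y":0,"z":0,"yaw":-0.12},{"grip":0.03,"x":0,"y":0,"z":0,"yaw":-0.24},{"grip":0.03,"x":0,"y":0,"z":0,"yaw":-0.36},{"grip":0.03,"x":0,"y":0,"z":0,"yaw":-0.48},{"grip":0.03,"x":0,"y":0,"z":0,"yaw":-0.6}]'
python3 -m crank '[{"grip":0.03,"x":0,"y":0,"z":0,"yaw":-0.12},{"grip":0.03,"x":0,"y":0,"z":0,"yaw":-0.24},{"grip":0.03,"x":0,"y":0,"z":0,"yaw":-0.36},{"grip":0.03,"x":0,"y":0,"z":0,"yaw":-0.48},{"grip":0.03,"x":0,"y":0,"z":0,"yaw":-0.6}]'
python3 -c "
from h import *
to([*(O+E*(-160)+N*97.5),190],189.4);print(rk(state()['ee_pos']),state()['qpos'],state()['ee_rot'])"
```

```text
104 [-88.9  96.8]
105 [-89.4  96.8]
162 [-118.6   96.8]
163 [-119.1   96.8]
time_s: 7.22
ee_pos: [501.0, 110.1, 262.4]
ee_rot: [178.7, -0.7, 44.0]
force: [-0.0, -0.4, 0.0]
gripper_width: 29.8
gripper_force: 0.0
time_s: 7.63
ee_pos: [501.5, 110.2, 262.3]
ee_rot: [178.6, 0.1, 78.4]
force: [0.3, -0.1, -0.4]
gripper_width: 29.9
gripper_force: 0.0
time_s: 8.05
ee_pos: [501.5, 110.2, 262.3]
ee_rot: [178.9, 0.9, 112.8]
force: [-0.2, -0.7, -0.0]
gripper_width: 30.0
gripper_force: 0.0
time_s: 8.47
ee_pos: [501.5, 110.2, 262.2]
ee_rot: [179.6, 1.4, 147.1]
force: [0.5, -0.5, 0.1]
gripper_width: 30.1
gripper_force: 0.0
time_s: 8.88
ee_pos: [501.5, 110.2, 262.3]
ee_rot: [-179.5, 1.4, -178.5]
force: [-0.3, -0.3, -0.9]
gripper_width: 30.5
gripper_force: 0.0
at [501.5 110.2 262.3] shift mm [-64.6  10.8  73.8] yaw rad -6.421
[-227.1   96.5] [ 11.53665184  10.88932796  94.88593278  -0.71716623  72.95007159
 -79.77428049] [-179.54673408    1.3757208  -178.48097377]
```

```bash
python3 -m crank '[{"grip":0.03,"x":-0.016,"y":0.002,"z":0.025,"yaw":-0.05},{"grip":0.03,"x":-0.032,"y":0.006,"z":0.05,"yaw":-0.1},{"grip":0.03,"x":-0.048,"y":0.009,"z":0.075,"yaw":-0.138},{"grip":0.03,"x":-0.06,"y":0.011,"z":0.095,"yaw":-0.138},{"grip":0.03,"x":-0.06,"y":0.011,"z":0.107,"yaw":-0.138}]' 25
python3 -c "
from h import *
for _ in range(2): grab_frame('side')
to([*(O+E*(-128)+N*97.3),157],-170.6);print(rk(state()['ee_pos']),state()['ee_rot'])"
```

```text
time_s: 9.3
ee_pos: [565.0, 121.8, 153.7]
ee_rot: [-179.4, 1.2, -170.9]
force: [-0.2, -0.2, -0.9]
gripper_width: 30.1
gripper_force: 0.0
at [562.4 121.4 153.6] shift mm [-37.2  -0.2  -2.8] yaw rad -0.005
[-165.1   97.6] [-179.35445479    0.95449056 -170.9037067 ]
```

```bash
python3 -m crank '[{"grip":0.03,"x":-0.01,"y":0,"z":-0.002,"yaw":0},{"grip":0.03,"x":-0.02,"y":0,"z":-0.003,"yaw":0},{"grip":0.03,"x":-0.028,"y":0,"z":-0.003,"yaw":0},{"grip":0.03,"x":-0.032,"y":0,"z":-0.003,"yaw":0},{"grip":0.03,"x":-0.032,"y":0,"z":-0.003,"yaw":0}]'
python3 -c "
from h import *
for _ in range(2): grab_frame('side')
m=grab_frame('side')[170:270,180:300][:,:,::-1];cv2.imwrite('pics/s2.png',cv2.resize(m,None,fx=5,fy=5,interpolation=cv2.INTER_CUBIC))
to([*(O+E*(-128)+N*97.3),157],-170.6);print(rk(state()['ee_pos']),state()['ee_rot'],state()['force'])"
```

```text
time_s: 9.82
ee_pos: [595.1, 127.5, 160.0]
ee_rot: [-179.4, 1.3, -170.8]
force: [-0.4, 0.5, -1.5]
gripper_width: 29.8
gripper_force: 0.0
at [593.5 127.4 159.3] shift mm [-5.5 -1.1  2.4] yaw rad -0.004
[-133.5   98.5] [-179.36672604    1.14436257 -170.82203717] [-0.34736468  0.09769506  0.11909223]
```

View pics/s2.png

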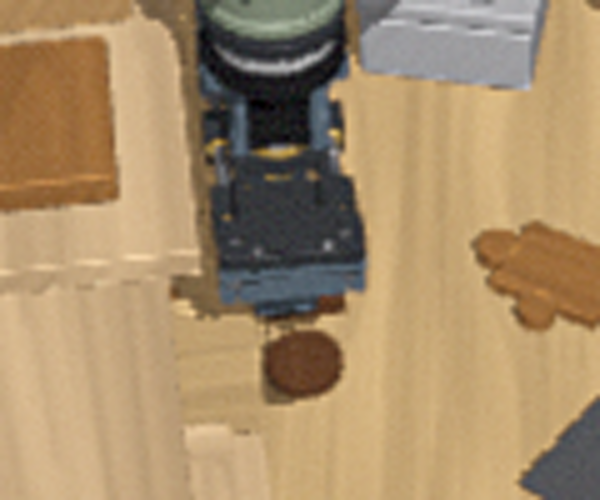

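The side view shows the gripper body just clear of the board edge, with a gap near (205,265), and the disc at (303,362). I'll edge in the last 6 mm and close.

```bash
python3 -m crank '[{"grip":0.03,"x":-0.003,"y":-0.001,"z":0.001,"yaw":0},{"grip":0.03,"x":-0.006,"y":-0.001,"z":0.002,"yaw":0},{"grip":0.03,"x":-0.006,"y":-0.001,"z":0.002,"yaw":0},{"grip":0.0,"x":-0.006,"y":-0.001,"z":0.002,"yaw":0},{"grip":0.0,"x":-0.006,"y":-0.001,"z":0.002,"yaw":0}]' 25
python3 -m crank '[{"grip":0.0,"x":0,"y":0,"z":0,"yaw":0},{"grip":0.0,"x":0,"y":0,"z":0,"yaw":0},{"grip":0.0,"x":0,"y":0,"z":0,"yaw":0},{"grip":0.0,"x":0,"y":0,"z":0,"yaw":0},{"grip":0.0,"x":0,"y":0,"z":0,"yaw":0}]' 25
python3 -c "
from h import *
print(rk(state()['ee_pos']),state()['ee_rot'],state()['force'])"
```

```text
time_s: 10.38
ee_pos: [599.9, 127.6, 157.1]
ee_rot: [-179.4, 1.1, -170.8]
force: [0.4, 0.2, 0.2]
gripper_width: 19.6
gripper_force: 0.0
time_s: 10.8
ee_pos: [600.1, 126.7, 157.2]
ee_rot: [-179.3, 1.1, -170.8]
force: [0.6, -5.8, -0.1]
gripper_width: 11.6
gripper_force: 25.0
[-127.1   96.7] [-179.29002621    1.14705783 -170.81977216] [ 0.55952754 -5.78485114 -0.13501948]
```

```bash
python3 -m crank '[{"grip":0.0,"x":0.005,"y":0,"z":0,"yaw":0},{"grip":0.0,"x":0.012,"y":0,"z":0,"yaw":0},{"grip":0.0,"x":0.02,"y":0,"z":0,"yaw":0},{"grip":0.0,"x":0.027,"y":0,"z":0,"yaw":0},{"grip":0.0,"x":0.03,"y":0,"z":0,"yaw":0}]' 25
python3 -m crank '[{"grip":0.0,"x":0,"y":0,"z":0,"yaw":0},{"grip":0.03,"x":0,"y":0,"z":0,"yaw":0},{"grip":0.03,"x":0,"y":0,"z":0,"yaw":0},{"grip":0.03,"x":0,"y":0,"z":0,"yaw":0},{"grip":0.03,"x":0,"y":0,"z":0,"yaw":0}]' 25
python3 -c "
from h import *
print(rk(state()['ee_pos']),state()['ee_rot'],state()['force'])"
```

```text
time_s: 11.22
ee_pos: [570.8, 121.7, 157.1]
ee_rot: [-179.3, 1.3, -170.8]
force: [3.1, -5.1, 0.2]
gripper_width: 11.7
gripper_force: 25.0
time_s: 11.63
ee_pos: [570.4, 123.3, 156.5]
ee_rot: [-179.4, 1.2, -170.8]
force: [0.5, 1.9, 0.3]
gripper_width: 29.7
gripper_force: 0.0
[-157.    98.2] [-179.40705303    1.16131932 -170.80425223] [0.45451913 1.87069882 0.34255072]
```

```bash
python3 -m crank '[{"grip":0.03,"x":-0.007,"y":-0.001,"z":0,"yaw":0},{"grip":0.03,"x":-0.014,"y":-0.0015,"z":0,"yaw":0},{"grip":0.03,"x":-0.022,"y":-0.0015,"z":0,"yaw":0},{"grip":0.03,"x":-0.022,"y":-0.0015,"z":0,"yaw":0},{"grip":0.0,"x":-0.022,"y":-0.0015,"z":0,"yaw":0}]' 25
python3 -m crank '[{"grip":0.0,"x":0,"y":0,"z":0,"yaw":0},{"grip":0.0,"x":0,"y":0,"z":0,"yaw":0},{"grip":0.0,"x":0,"y":0,"z":0,"yaw":0},{"grip":0.0,"x":0,"y":0,"z":0,"yaw":0},{"grip":0.0,"x":0,"y":0,"z":0,"yaw":0}]' 25
python3 -m crank '[{"grip":0.0,"x":0.007,"y":0,"z":0,"yaw":0},{"grip":0.0,"x":0.018,"y":0,"z":0,"yaw":0},{"grip":0.0,"x":0.03,"y":0,"z":0,"yaw":0},{"grip":0.0,"x":0.04,"y":0,"z":0,"yaw":0},{"grip":0.0,"x":0.045,"y":0,"z":0,"yaw":0}]' 25
python3 -c "
from h import *
print(rk(state()['ee_pos']),state()['ee_rot'],state()['force'])"
```

```text
time_s: 12.05
ee_pos: [593.0, 124.9, 156.8]
ee_rot: [-179.4, 1.1, -170.8]
force: [-0.9, 0.1, -0.2]
gripper_width: 25.8
gripper_force: 0.0
time_s: 12.47
ee_pos: [592.1, 125.1, 156.9]
ee_rot: [-179.4, 1.1, -170.8]
force: [1.2, 1.8, -1.9]
gripper_width: 11.9
gripper_force: 25.0
time_s: 12.88
ee_pos: [547.1, 117.5, 156.9]
ee_rot: [-179.4, 1.2, -170.8]
force: [2.4, 0.8, 1.4]
gripper_width: 12.0
gripper_force: 25.0
[-180.9   96.3] [-179.36815391    1.23349699 -170.80181441] [2.42949768 0.80093807 1.39402691]
```

```bash
python3 -m crank '[{"grip":0.0,"x":0.006,"y":0,"z":0,"yaw":0},{"grip":0.0,"x":0.012,"y":0,"z":0,"yaw":0},{"grip":0.0,"x":0.018,"y":0,"z":0,"yaw":0},{"grip":0.0,"x":0.022,"y":0,"z":0,"yaw":0},{"grip":0.0,"x":0.024,"y":0,"z":0,"yaw":0}]' 25
python3 -m crank '[{"grip":0.0,"x":0.002,"y":0,"z":0,"yaw":0},{"grip":0.0,"x":0.004,"y":0,"z":0,"yaw":0},{"grip":0.0,"x":0.006,"y":0,"z":0,"yaw":0},{"grip":0.0,"x":0.007,"y":0,"z":0,"yaw":0},{"grip":0.0,"x":0.008,"y":0,"z":0,"yaw":0}]' 25
python3 -c "
from h import *
print(rk(state()['ee_pos']),state()['force'])"
```

```text
time_s: 13.3
ee_pos: [524.6, 113.7, 156.8]
ee_rot: [-179.4, 1.3, -170.8]
force: [2.9, 0.8, 6.0]
gripper_width: 12.5
gripper_force: 25.0
time_s: 13.72
ee_pos: [517.3, 112.5, 156.8]
ee_rot: [-179.3, 1.3, -170.8]
force: [2.4, 0.8, 7.5]
gripper_width: 12.4
gripper_force: 25.0
[-211.1   96.2] [2.35026291 0.76299761 7.45950131]
```

```bash
python3 -m crank '[{"grip":0.0,"x":0.001,"y":0,"z":0,"yaw":0},{"grip":0.0,"x":0.002,"y":0,"z":0,"yaw":0},{"grip":0.0,"x":0.003,"y":0,"z":0,"yaw":0},{"grip":0.0,"x":0.004,"y":0,"z":0,"yaw":0},{"grip":0.0,"x":0.004,"y":0,"z":0,"yaw":0}]' 25
```

```text
time_s: 14.13
ee_pos: [515.4, 112.1, 156.8]
ee_rot: [-179.3, 1.6, -170.8]
force: [6.7, -0.3, 3.1]
gripper_width: 12.2
gripper_force: 25.0
```

```bash
python3 -m crank '[{"grip":0.0,"x":0.001,"y":0,"z":0,"yaw":0},{"grip":0.0,"x":0.002,"y":0,"z":0,"yaw":0},{"grip":0.0,"x":0.002,"y":0,"z":0,"yaw":0},{"grip":0.0,"x":0.002,"y":0,"z":0,"yaw":0},{"grip":0.0,"x":0.002,"y":0,"z":0,"yaw":0}]' 25
```

```text
time_s: 14.55
ee_pos: [515.3, 112.1, 156.8]
ee_rot: [-179.3, 1.8, -170.8]
force: [12.6, 1.2, 0.1]
gripper_width: 12.3
gripper_force: 25.0
```

```bash
python3 -m crank '[{"grip":0.03,"x":-0.001,"y":0,"z":0,"yaw":0},{"grip":0.03,"x":-0.001,"y":0,"z":0,"yaw":0},{"grip":0.03,"x":-0.001,"y":0,"z":0,"yaw":0},{"grip":0.03,"x":-0.001,"y":0,"z":0,"yaw":0},{"grip":0.03,"x":-0.001,"y":0,"z":0,"yaw":0}]' 25
python3 -m crank '[{"grip":0.03,"x":0,"y":0,"z":-0.01,"yaw":0},{"grip":0.03,"x":0,"y":0,"z":-0.03,"yaw":0},{"grip":0.03,"x":0.01,"y":0,"z":-0.06,"yaw":0},{"grip":0.03,"x":0.02,"y":0,"z":-0.09,"yaw":0},{"grip":0.03,"x":0.03,"y":0,"z":-0.12,"yaw":0}]' 25
python3 -m crank '[{"grip":0.03,"x":0.03,"y":0,"z":-0.01,"yaw":0},{"grip":0.03,"x":0.06,"y":0,"z":-0.02,"yaw":0},{"grip":0.03,"x":0.09,"y":0,"z":-0.03,"yaw":0},{"grip":0.03,"x":0.1,"y":0,"z":-0.03,"yaw":0},{"grip":0.03,"x":0.1,"y":0,"z":-0.03,"yaw":0}]' 25
python3 -c "
from h import *
for _ in range(4): grab_frame('scene')
cv2.imwrite('pics/s3.png',cv2.resize(grab_frame('side')[:,:,::-1],(800,600)));print(state()['qvel'],state()['force'])"
```

```text
time_s: 14.97
ee_pos: [510.7, 111.5, 155.0]
ee_rot: [-179.4, 1.1, -170.8]
force: [-0.7, 0.9, 0.4]
gripper_width: 30.1
gripper_force: 0.0
time_s: 15.38
ee_pos: [478.4, 107.7, 276.5]
ee_rot: [-179.4, 1.1, -170.8]
force: [0.0, 0.2, 0.2]
gripper_width: 30.0
gripper_force: 0.0
time_s: 15.8
ee_pos: [378.1, 91.8, 304.0]
ee_rot: [-179.4, 1.3, -170.8]
force: [0.1, -1.0, 0.4]
gripper_width: 30.0
gripper_force: 0.0
[-0.06378234  0.19192055  0.04899605  0.08879778  0.25815152 -0.0008857 ] [ 0.90054096 -0.50676213  0.97222287]
```

View pics/s3.png

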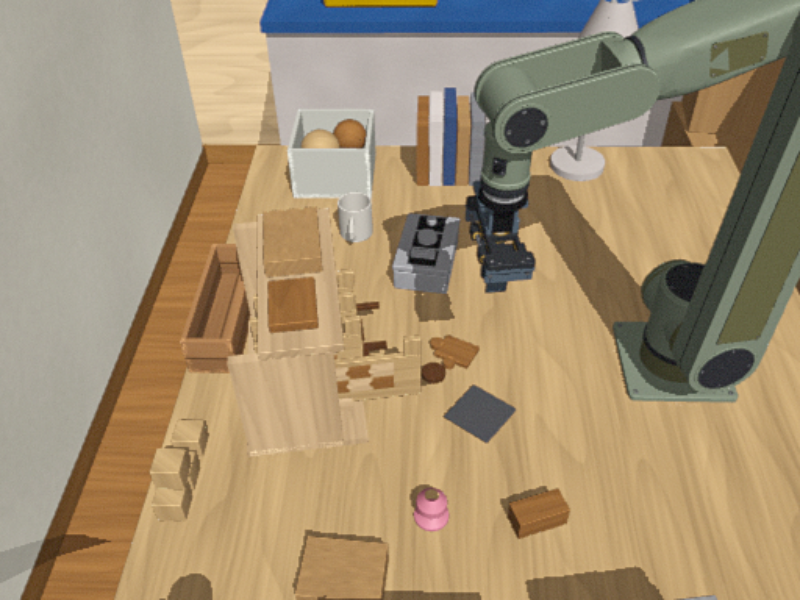

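The side view shows the disc tray out, with its disc at (433,373). The other trays and loose things are unmoved, and the gripper is clear.

```bash
python3 -c "
from h import *
print(rk(at('b',((277.1-140+.3)*3.3,(238.7-120+.3)*3.3),81)), rk(at('b',(331,404),81)))
job_done()"
```

```text
[-250.6  104.6] [-142.4  102.2]
the job is handed in; nothing more can be done
```

I pressed the large key and then the bar key fully down and let each up, then pulled the disc tray out to its stop (about 110 mm) and let go. The moves could not tilt the tool, so I gripped the ear's front edge with the tool near vertical (about 1° tilt), felt no contact with the cubby, and handed the job in after about 16 s.

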